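# Pack the red-capped specimen tube into its transport carrier

### The job

Close up the transport carrier that holds the big red-capped specimen tube: first push the tube fully home into its blue liner, then push the blue liner, with the tube in it, fully home into its white canister. Leave the yellow-capped carrier as it is.

Things in the scene. Friction and masses are not known exactly. Their poses are not given: they have to be found in the camera images.
- red_top (a point): Centre of the flat top of the big red cap (38 mm diameter, 22 mm high), the highest point of the upright red carrier and on its vertical axis; z up. Its height is 153 mm above the bench plus both joint values: 220 to 258 mm at the start, 153 mm when all is home. Pressing down on the cap with a shut gripper does both steps: first the tube slides, then the liner, then all is solid. No spring-back.
- tube_red (a joint): How far, in m, the pale specimen tube (31 mm diameter, red cap) stands out of the top of its blue liner; 0 = fully home, the cap sitting on the liner's flange; 0.035 to 0.055 at the start. It slides straight down at about 4 N and stays where it is left.
- liner_red (a joint): How far, in m, the blue liner (52 mm diameter, flange at its top 58 mm diameter, 6 mm thick) stands out of the white canister; 0 = fully home, flange on the rim; 0.032 to 0.050 at the start. Slides straight down at about 10 N, stays where left. The canister (64 mm diameter, rim 125 mm above the bench) is fixed to the bench on a dark round foot (110 mm diameter, 15 mm high).
- yellow_top (a point): Centre of the flat top of the yellow cap of the second carrier, built just like the red one, also half open, at least 160 mm away from it: leave it alone. A 50 mm high jar, a 170 mm high bottle, a grey ring, a tray and racks of small red-capped tubes (100 mm high, at the back) also stand about.

How it is judged (in metres and radians):
On the way, in this order (a step that is already met when the one before it is completed fails the run):
1. the red-capped tube is home in its liner (within 6 mm) while the liner still stands at least 15 mm out of the canister (value of joint tube_red below 0.006 m and value of joint liner_red above 0.015 m), for 0.05 s.
2. the liner, with the tube home in it, is home in the canister (both within 6 mm) (value of joint each of tube_red, liner_red below 0.006 m), for 0.1 s.
At the end, for the whole second after the job is handed in: The red-capped tube stands less than 6 mm out of its liner and the liner less than 6 mm out of the canister (all of step 2); the robot touches nothing.
It fails at once if the yellow-capped carrier is pushed in or pulled out by more than 10 mm (distance of yellow_top from where it was at the start of the episode above 0.01 m).
It also fails if it takes over 29 s, if anything falls off the work surface, if the arm or the gripper's body presses on something with over 40 N, if the wrist force passes 120 N, or if a joint passes its speed limit or range.

### The arm

A 7-joint arm with a two-finger parallel gripper is mounted at the origin on the work surface. World frame = base frame: x ahead of the robot, y to its left, z up, the work surface at z = 0. Lengths are in mm, angles in rad, forces in N, time in s.
With the tool pointing down it reaches from about 400 to 875 mm from the base axis. Payload 4.4 kg.
Tool frame: the origin (TCP) lies at the very end of the fingers, on their centre line; the grasp point (between the pads) lies 19 mm behind it; z points along the fingers, y is the line along which they close (so a half turn about z gives the same grasp; the last joint's range is limited). The gripper opens to 85 mm and grips with 20 to 120 N. Pads are 22 mm wide; open, the fingers measure 114 mm over their backs; the gripper's body (76 mm by 85 mm) begins 54 mm behind the grasp point. The pads swing forward as they close: fully open they stand 13 mm farther back than shut.
Start: joints at [-1.226, 0.628, 0.038, 1.517, -0.027, 0.996, -0.02], TCP at [259.551, 595.945, 231.313] pointing down, gripper open.
Joint ranges: [-3.06, 3.06], [-0.37, 2.12], [-1.25, 1.32], [0.18, 2.47], [-1.1, 4.24], [0.23, 1.98], [-2.94, 2.94]. Speed limits (rad/s): [2.57, 2.57, 3.14, 3.14, 3.14, 3.14, 3.14].

### API

Orientations are given as [roll, pitch, yaw] about the fixed x, y, z axes, in that order (R = Rz(yaw) Ry(pitch) Rx(roll)).
In Python, from cell import ctrl gives the robot as it stands.
- The arm moves only by the tool step_arm, never from a script. Its argument "series" is a list that holds one entry, the list of rows, each a list of 7 numbers: the turn, a rotation vector about the tool's x, y, z as a fraction of full scale, then the shift along the tool's x, y, z as a fraction of full scale, then the closure, from 0 (fully open) to 1 (shut). In form: [[[ax, ay, az, tx, ty, tz, gripper], ...]]. A call has 1 to 12 rows; each row shifts and turns the commanded pose from where the row before left it, along the tool's axes as they then stand; what a row does not reach is not made up. Full scale, the value 1, is 150 mm for a shift and 45 degrees for a turn. A row lasts 1/10 s, in which the tool goes at most 50 mm and 8.59 degrees, less where a joint would pass 70% of its speed; a pose out of reach is approached as far as the arm can. A call with a number of a shift or a turn outside -1 to 1 is refused whole. A call with a gripper value outside its range is refused whole. The fingers move at their own pace and stop on an object; the grip force is fixed at half the most. Time passes only in rows, so rows that do not move let the fingers close. It gives the time, the measured TCP pose, the force, the opening and the grip force at its end, in the units of the state.
- ctrl.read_state(): the state, without advancing time (a new reading comes with each control period).
- ctrl.get_image(name): name is "scene" or "top"; returns a dict with "img" (400x640x3 uint8, red, green, blue), "fx", "fy", "cx", "cy" (pixels), "R" (3x3) and "t" (3): a world point X has camera coordinates R X + t. Camera axes: x right, y down, z forward; pixel columns grow to the right and rows downward; lengths in mm; the calibration is good to about 2 mm. A picture is of the moment at which its call begins. There is no depth.
- ctrl.finish_job(): hands the job in; it is judged then, once.
Trained networks look in a picture, given as the dict that the camera call returned (one of the last four; its "shot" number tells which), for a name from the list of things; names that differ only in an ending like _2 or _b are one class to them, and where a whole thing is asked for, a point or a joint stands for the part that bears it (a point fixed in the world has none). Each returns a list of dicts, best first, with "score" (0 to 1); they miss things now and then, are a little off and sometimes report something else, mostly with a low value. They report only what shows in the picture. A call takes as long as a camera call.
- ctrl.recognise(picture, thing): "centre" ([column, row] in pixels, amid what is visible of it).
The state is a dict: "clock": time; "qpos": joint angles; "qd": joint speeds; "tau": joint torques, N m; "eef_pos": TCP position; "tool_rot": TCP orientation; "force": force on the tool from outside, world axes, zero at the start; "torque": the same for the moment, N m; "width": finger opening in mm; "gripper_force": force on a finger pad.
Only numpy, scipy, OpenCV 4.12 (cv2) and the standard library are available. Lean on these libraries where they do the work, as an engineer would, in place of code of your own. Each camera call takes 0.05 s, during which the arm holds its last target. There are 200 camera calls.

## Working session

There is one attempt and no reset: what is moved stays moved. The work goes in short steps, Python scripts to look and compute and a tool call to move; the robot and the scene stay as the last step left them, time stands still between calls to the robot, and variables do not carry over. Pictures are saved under pics/ and viewed, at most 10 in all, crops included, and the job is handed in when it is done.

Besides the shell and the picture viewer there is one more tool, called after "Call:" as name([rows], argument=value, ...), one row to a line, values as JSON. step_arm: Moves the arm, as the interface text tells. Shift numbers are shares of 150 mm and turn numbers shares of 45 degrees, none past 1 either way. Its arguments: {"type":"object","properties":{"series":{"type":"array","items":{"type":"array","items":{"type":"array","items":{"type":"number","minimum":-1,"maximum":1}}}}},"required":["series"]}

```bash
mkdir -p pics
cat > h.py <<'E'
import numpy as np, cv2
from cell import ctrl
def ray(p,px):
    R=np.array(p["R"]);t=np.array(p["t"]).ravel()
    d=R.T@np.array([(px[0]-p["cx"])/p["fx"],(px[1]-p["cy"])/p["fy"],1]);return -R.T@t,d/np.linalg.norm(d)
def tri(a,pa,b,pb):
    o1,d1=ray(a,pa);o2,d2=ray(b,pb)
    s=np.linalg.lstsq(np.c_[d1,-d2],o2-o1,rcond=None)[0]
    x,y=o1+s[0]*d1,o2+s[1]*d2;return (x+y)/2,np.linalg.norm(x-y)
def proj(p,X):
    c=np.array(p["R"])@X+np.array(p["t"]).ravel();return c[0]/c[2]*p["fx"]+p["cx"],c[1]/c[2]*p["fy"]+p["cy"]
E
python3 - <<'E'
from h import *
P={n:ctrl.get_image(n) for n in("scene","top")}
for n,p in P.items():
    cv2.imwrite(f"pics/{n}0.png",p["img"][:,:,::-1])
    print(n,ray(p,(320,200)))
    for th in("red_top","tube_red","liner_red","yellow_top"):
        print(n,th,[(np.round(r["centre"],1),round(r["score"],2)) for r in ctrl.recognise(p,th)[:3]])
for th in("red_top","yellow_top"):
    r=[ctrl.recognise(P[n],th) for n in P]
    if all(r): print(th,tri(P["scene"],r[0][0]["centre"],P["top"],r[1][0]["centre"]))
s=ctrl.read_state();print(s["clock"],s["eef_pos"],s["tool_rot"],s["force"])
E
```

```text
scene (array([859.52600602, 390.66523154, 932.92262018]), array([-0.34815539, -0.41214272, -0.84197756]))
scene red_top [(array([259.3, 108.3]), 0.57)]
scene tube_red [(array([258.1, 111.1]), 0.6)]
scene liner_red [(array([263.8, 125.9]), 0.92)]
scene yellow_top [(array([409.3, 215.4]), 0.89)]
top (array([ 456.36755121,    2.20749934, 1000.56332144]), array([ 0.12004466,  0.01067148, -0.99271114]))
top red_top [(array([428.2, 212.8]), 0.76)]
top tube_red [(array([425.7, 208.6]), 0.73)]
top liner_red [(array([420.2, 213.9]), 0.79)]
top yellow_top [(array([245.4, 249.2]), 0.9)]
red_top (array([ 521.88085927, -190.16134355,  224.57469605]), np.float64(3.8453613795383523))
yellow_top (array([460.93442027, 153.81343607, 200.09865085]), np.float64(0.12440026506124865))
0.7 [259.56575252 595.94534002 231.35476394] [ 3.14152635e+00 -1.86100057e-05  2.73076073e+00] [ 0.82763434  0.02268878 -0.52623827]
```

View pics/scene0.png

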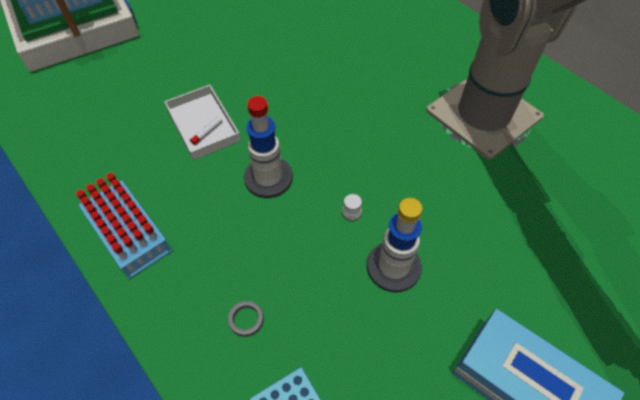

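View pics/top0.png

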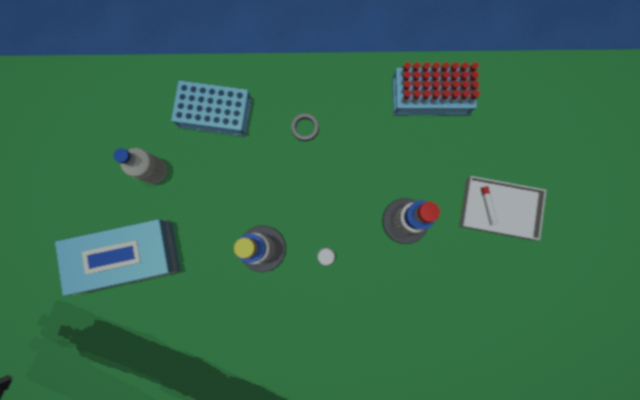

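The scene view shows the red cap at (258,106) on the carrier with its foot at (268,178), and the yellow one at (410,210). In the top view red is at (429,212) and yellow at (245,248). The detections match, so I'll refine using the colour masks.

```bash
cat >> h.py <<'E'
from scipy.optimize import least_squares
def cap(p,c):
    h=cv2.cvtColor(p["img"],cv2.COLOR_RGB2HSV);m=(((h[...,0]<8)|(h[...,0]>172))&(h[...,1]>150)&(h[...,2]>70)).astype(np.uint8)
    n,l,s,ce=cv2.connectedComponentsWithStats(m)
    i=min((k for k in range(1,n) if s[k,4]>60),key=lambda k:np.hypot(*(ce[k]-c)));return ce[i],s[i,:4]
a=np.linspace(0,2*np.pi,60)
def model(p,X):
    q=np.array([proj(p,X+np.array([19*np.cos(t),19*np.sin(t),z])) for t in a for z in(0,-22)],np.float32)
    m=cv2.moments(cv2.convexHull(q));return np.array([m["m10"]/m["m00"],m["m01"]/m["m00"]])
def fit(cs={"scene":(258,106),"top":(429,212)}):
    P={n:ctrl.get_image(n) for n in cs};o={n:cap(P[n],cs[n]) for n in cs}
    r=least_squares(lambda X:np.r_[tuple(model(P[n],X)-o[n][0] for n in cs)],[520,-190,240])
    return r.x,r.fun,o,P
E
python3 - <<'E'
from h import *
x,f,o,P=fit();print(x,f,o)
yaw=ctrl.read_state()["tool_rot"][2];c,s=np.cos(yaw),np.sin(yaw)
for n in P: print(n,"foot",proj(P[n],np.array([x[0],x[1],15])))
R=np.array([[c,s],[s,-c]])
for W in ([450,450],[560,150],x[:2]): print(W,R.T@(np.array(W)-[259.6,595.9])/150)
E
```

```text
[ 524.06669756 -190.2193527   242.128679  ] [-0.34291111  0.05236796 -0.04138323  0.36327263] {'scene': (array([257.30434783, 106.13354037]), array([248,  96,  19,  21], dtype=int32)), 'top': (array([428.54716981, 211.64779874]), array([419, 202,  20,  20], dtype=int32))}
scene foot (np.float64(267.2300610498336), np.float64(173.13872992584152))
top foot (np.float64(405.92331090368486), np.float64(220.36855670419925))
[450, 450] [-1.55214717 -0.38487234]
[560, 150] [-3.02312519 -1.92565183]
[ 524.06669756 -190.2193527 ] [-3.70922076 -4.10075386]
```

Call:
step_arm([
  [[0,0,0,0,0,-0.2,1],[0,0,0,0,0,-0.2,1],[0,0,0,0,0,-0.2,1],[0,0,0,0,0,-0.2,1],[0,0,0,-0.19,-0.05,0,1],[0,0,0,-0.19,-0.05,0,1],[0,0,0,-0.19,-0.05,0,1],[0,0,0,-0.19,-0.05,0,1],[0,0,0,-0.19,-0.05,0,1],[0,0,0,-0.19,-0.05,0,1],[0,0,0,-0.19,-0.05,0,1],[0,0,0,-0.19,-0.05,0,1]],
])

```text
clock: 2.0
eef_pos: [445.5, 449.0, 351.4]
tool_rot: [3.141, -0.0, 2.731]
force: [-0.1, 1.1, -0.2]
width: -0.1
gripper_force: 0.0
```

Call:
step_arm([
  [[0,0,0,-0.19,-0.19,0,1],[0,0,0,-0.19,-0.19,0,1],[0,0,0,-0.19,-0.19,0,1],[0,0,0,-0.19,-0.19,0,1],[0,0,0,-0.19,-0.19,0,1],[0,0,0,-0.19,-0.19,0,1],[0,0,0,-0.19,-0.19,0,1],[0,0,0,-0.19,-0.19,0,1],[0,0,0,-0.06,-0.2,0,1],[0,0,0,-0.06,-0.2,0,1],[0,0,0,-0.06,-0.2,0,1],[0,0,0,-0.06,-0.2,0,1]],
])

```text
clock: 3.2
eef_pos: [547.4, 24.1, 351.4]
tool_rot: [3.141, 0.0, 2.731]
force: [0.8, -0.5, -0.9]
width: 0.3
gripper_force: 0.0
```

```bash
cat > d.py <<'E'
from h import *
s=ctrl.read_state();yaw=s["tool_rot"][2];c,sn=np.cos(yaw),np.sin(yaw)
print(s["clock"],s["eef_pos"],s["qpos"],s["force"],np.array([[c,sn],[sn,-c]]).T@(np.array([524,-190.2])-s["eef_pos"][:2])/150)
E
python3 d.py
```

```text
3.2 [547.42244414  24.11802161 351.44936786] [-0.20926493  0.36671693  0.16413717  1.63484968 -0.06446384  1.14499664
  1.13070284] [ 0.80800807 -0.4512511  -0.88504242] [-0.42750984 -1.37224261]
```

Call:
step_arm([
  [[0,0,0,-0.061,-0.196,0,1],[0,0,0,-0.061,-0.196,0,1],[0,0,0,-0.061,-0.196,0,1],[0,0,0,-0.061,-0.196,0,1],[0,0,0,-0.061,-0.196,0,1],[0,0,0,-0.061,-0.196,0,1],[0,0,0,-0.061,-0.196,0,1],[0,0,0,0,0,0.13,1],[0,0,0,0,0,0.13,1],[0,0,0,0,0,0.13,1],[0,0,0,0,0,0.13,1],[0,0,0,0,0,0,1]],
])

```text
clock: 4.4
eef_pos: [522.5, -188.1, 271.0]
tool_rot: [-3.141, -0.005, 2.731]
force: [0.1, 0.2, 0.2]
width: -0.1
gripper_force: 0.0
```

```bash
python3 d.py
python3 - <<'E'
from h import *
for n,c in(("scene",(258,106)),("top",(429,212))):
    p=ctrl.get_image(n);i=p["img"][max(0,c[1]-80):c[1]+80,c[0]-80:c[0]+80]
    globals()[n]=cv2.resize(i,(400,400),interpolation=3)
cv2.imwrite("pics/a.png",np.hstack([scene,top])[:,:,::-1])
E
```

```text
4.4 [ 522.53811375 -188.13334172  271.03949252] [ 0.15272242  0.45693839  0.21131986  1.73442713 -0.11249493  0.96734572
  1.56740589] [0.12552761 0.16131807 0.15716504] [-0.01443723 -0.00873927]
```

View pics/a.png

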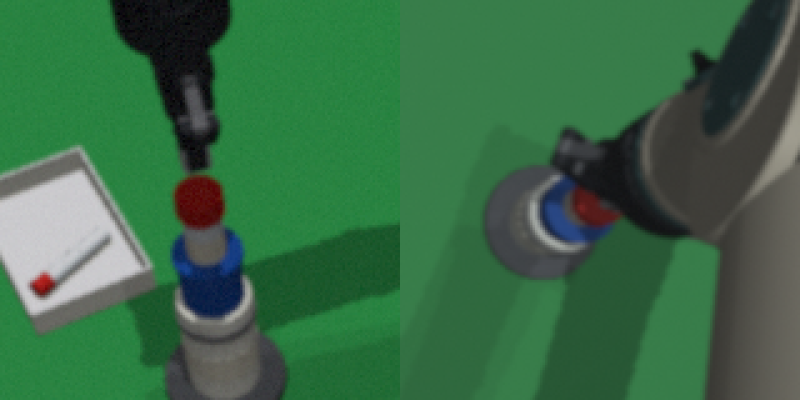

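The crop shows the shut fingertips directly above the red cap, centred at about (200,170) in the left half. I'll start pressing down.

Call:
step_arm([
  [[0,0,0,-0.012,-0.008,0.06,1],[0,0,0,0,0,0.06,1],[0,0,0,0,0,0.04,1],[0,0,0,0,0,0.04,1],[0,0,0,0,0,0.04,1],[0,0,0,0,0,0.04,1],[0,0,0,0,0,0.04,1],[0,0,0,0,0,0.04,1],[0,0,0,0,0,0.04,1],[0,0,0,0,0,0.04,1]],
])

```text
clock: 5.5
eef_pos: [525.3, -190.6, 206.8]
tool_rot: [-3.142, -0.0, 2.731]
force: [-1.9, 1.2, 4.0]
width: 0.4
gripper_force: 2.0
```

Call:
step_arm([
  [[0,0,0,0,0,0.03,1],[0,0,0,0,0,0.03,1],[0,0,0,0,0,0.03,1],[0,0,0,0,0,0.03,1],[0,0,0,0,0,0.03,1]],
])

```text
clock: 6.0
eef_pos: [525.3, -190.6, 185.1]
tool_rot: [3.141, 0.0, 2.731]
force: [-3.7, 1.7, 10.0]
width: 0.2
gripper_force: 4.6
```

Force has risen to 10 N, so the liner is now sliding with the tube home. I'll continue to about 154 mm.

Call:
step_arm([
  [[0,0,0,0,0,0.03,1],[0,0,0,0,0,0.03,1],[0,0,0,0,0,0.03,1],[0,0,0,0,0,0.03,1],[0,0,0,0,0,0.03,1],[0,0,0,0,0,0.03,1],[0,0,0,0,0,0.02,1],[0,0,0,0,0,0,1]],
])

```text
clock: 6.8
eef_pos: [525.3, -190.6, 154.6]
tool_rot: [3.142, -0.0, 2.731]
force: [-1.4, 1.3, 4.0]
width: 0.1
gripper_force: 2.0
```

Call:
step_arm([
  [[0,0,0,0,0,0.01,1],[0,0,0,0,0,0,1],[0,0,0,0,0,0,1]],
])

```text
clock: 7.1
eef_pos: [525.3, -190.6, 153.4]
tool_rot: [3.141, -0.0, 2.731]
force: [-2.6, 0.7, 5.9]
width: -0.0
gripper_force: 3.1
```

Home at 153.4 mm. I'll retreat upwards and check.

Call:
step_arm([
  [[0,0,0,0,0,-0.05,1],[0,0,0,0,0,-0.2,1],[0,0,0,0,0,-0.2,1],[0,0,0,0,0,-0.2,1],[0,0,0,0,0,-0.2,1],[0,0,0,0,0,0,1],[0,0,0,0,0,0,1]],
])

```text
clock: 7.8
eef_pos: [525.8, -190.7, 281.2]
tool_rot: [3.141, 0.002, 2.731]
force: [0.3, -0.5, 0.4]
width: 0.3
gripper_force: 0.0
```

```bash
python3 d.py
python3 - <<'E'
from h import *
p=ctrl.get_image("scene");cv2.imwrite("pics/b.png",cv2.resize(p["img"][40:240,180:440],(780,600),interpolation=3)[:,:,::-1])
print(cap(p,(262,130)),model(p,np.array([524,-190,153])))
E
```

```text
7.8 [ 525.77963267 -190.73126035  281.2062072 ] [ 0.15294632  0.4488933   0.21504684  1.71657986 -0.11146255  0.9863651
  1.56883886] [ 0.33367884 -0.50925459  0.37640081] [ 0.01229161 -0.00148991]
(array([262.11923077, 137.68461538]), array([253, 129,  18,  19], dtype=int32)) [261.72137189 136.71873615]
```

View pics/b.png

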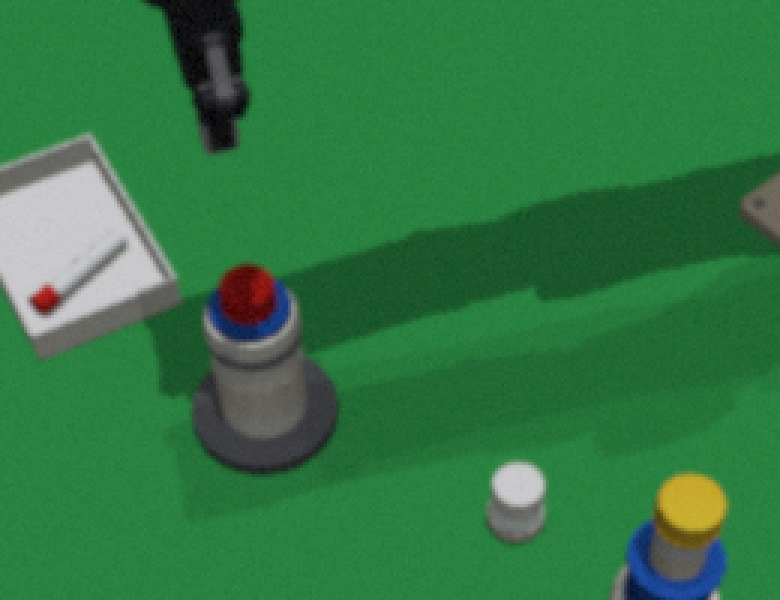

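The red carrier is closed: its cap is at (262,138), where a fully home cap should appear. The gripper is clear and the yellow carrier is untouched.

```bash
python3 -c "from cell import ctrl; print(ctrl.finish_job())"
```

```text
the job is handed in; nothing more can be done
None
```

The red carrier is closed: the tube went home in its liner first, then the liner in its canister (cap pressed down to 153.4 mm); the yellow carrier was left alone, the arm was clear, and the job was handed in at about 8 s, with no verdict returned.

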